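# Wind the crank clamp tight on a mortise block

### The arm

A 7-joint arm with a two-finger parallel gripper is mounted at the origin on a cart in front of the work surface, level with it; the furniture and walls round the work are solid. World frame = base frame: x ahead of the robot, y to its left, z up, the work surface at z = 0. Lengths are in m, angles in rad, forces in N, time in s.
With the tool pointing down it reaches from about 0.425 to 0.95 m from the base axis. Payload 4.7 kg.
Tool frame: the origin (TCP) lies midway between the tips of the shut fingers; the grasp point (between the pads) lies 19 mm behind it (pinch_z is the distance from the TCP to the grasp point, in m); z points along the fingers, y is the line along which they close (so a half turn about z gives the same grasp; the last joint's range is limited). The gripper opens to 85 mm and grips with 20 to 120 N. Pads are 22 mm wide; open, the fingers measure 114 mm over their backs; the gripper's body (76 mm by 85 mm) begins 54 mm behind the grasp point. The pads swing forward as they close: fully open they stand 13 mm farther back than shut.
Start: joints at [1.232, 0.469, -0.049, 1.532, 0.024, 1.141, -0.082], TCP at [0.206, -0.643, 0.231] pointing down, gripper open.
Joint ranges: [-2.59, 2.59], [-0.33, 1.99], [-1.39, 1.29], [0.1, 2.45], [-1.04, 4.18], [0.21, 1.99], [-2.66, 2.66]. Speed limits (rad/s): [2.57, 2.57, 3.14, 3.14, 3.14, 3.14, 3.14].

### API

Orientations are given as [roll, pitch, yaw] about the fixed x, y, z axes, in that order (R = Rz(yaw) Ry(pitch) Rx(roll)).
In Python, from cell import state, capture, camera_info, finish_job, pinch_z gives the robot as it stands. The module is installed in compiled form; this text tells all that it offers.
- The arm moves only by the shell command python3 -m pendant 'ROWS' [FORCE]. ROWS is a JSON list of rows, 1 to 8 of them, each of 7 numbers: dx, dy, dz in m, then a rotation vector rx, ry, rz in rad, then the opening from 0.0 (shut) to 1.0 (fully open); each row is the pose to reach, as a shift and turn from the pose commanded when the command began, along the tool's axes at that moment; what a row does not reach only later rows make up. A row lasts 1/12 s, in which the tool goes at most 0.0417 m and 0.125 rad, less where a joint would pass 70% of its speed; a pose out of reach is approached as far as the arm can. The fingers move at their own pace and stop on an object; FORCE is the grip in N (left out, the last holds). Time passes only in rows, so rows that do not move let the fingers close. It prints the time, the measured TCP pose, the force, the opening and the grip force at its end. Input that does not fit is refused with a message, and nothing moves.
- state(): the state, without advancing time (a new reading comes with each control period).
- capture(name): name is "scene" or "side" or "wrist"; returns the picture (400x640x3 uint8, red, green, blue); there is no depth.
- camera_info(name): a dict with "fx", "fy", "cx", "cy" (pixels), "extrinsics" (4x4, takes a point from world to camera coordinates); the wrist camera has in their place "mount" (4x4, takes a point from camera to tool coordinates, whose origin is the TCP and whose axes are the flange's). Camera axes: x right, y down, z forward; pixel columns grow to the right and rows downward; lengths in m; the calibration is good to about 2 mm. A picture is of the moment at which its call begins: read the wrist's pose just before it. camera_info takes no time and is no camera call.
- finish_job(): hands the job in; it is judged then, once.
The state is a dict: "time": time; "joint_positions": joint angles; "joint_vel": joint speeds; "tau": joint torques, N m; "ee_pos": TCP position; "tool_rot": TCP orientation; "force": force on the tool from outside, world axes, zero at the start; "wrist_torque": the same for the moment, N m; "width": opening from 0.0 (shut) to 1.0 (fully open); "gripper_force": force on a finger pad.
Only numpy, scipy, OpenCV 4.12 (cv2) and the standard library are available. Lean on these libraries where they do the work, as an engineer would, in place of code of your own. Each camera call takes 0.05 s, during which the arm holds its last target. There are 200 camera calls.

### The job

Set the wooden mortise block down gently on the bed of the blue crank clamp, lengthwise between the two jaws and with its mortise still facing up, and let go of it. Then take the crank by its red grip and, without letting go of it on the way, wind it clockwise as seen from above until you feel the block pinched tight between both jaws, and about a quarter of a turn past that: firm, not over-tightened. Let go, and leave the other things on the bench where they are.

Things in the scene. Friction and masses are not known exactly. Their poses are not given: they have to be found in the camera images.
- block: Loose pale wooden mortise sample, 44 wide (x) x 110 long (y) x 45 high (z) mm, 0.11 kg (varies by some 30 %), with a square mortise hole through its middle opening at the top (16 wide in x, 36 in y; its side walls are 14 thick). Origin at the centre of its underside, z up. It lies on the bench at the start; grip it across its 44 mm width.
- clamp: Blue crank clamp fixed to the bench, turned by up to 20 degrees. Plate 130 (x) x 375 (y) x 14 mm high, from y = -217 to +157 mm; origin at x = y = 0 on the bench, z up. Along y from -y to +y: back jaw, block, front jaw, gear housing with crank. Jaws 66 mm wide in x, tops 64 mm above the bench. Housing 74 x 90 mm, 79 mm high, centre at y = 85. The block lies on two steel ways at x = -18 and +18 mm.
- bed_centre (a point): Where the middle of the block's underside best goes: on top of the ways, 18 mm above the bench, at x = 0, y = -92.5 mm of the clamp; axes as the clamp. Set here, lengthwise along y, the block clears both jaws by at least 7 mm.
- front_jaw_start (a point): Fixed point: middle of the front jaw's face as it stands at crank angle 0 (y = -30 mm of the clamp). The jaw closes towards -y, 16 mm a turn. It first pushes the light block along the ways (hardly felt), then pinches it against the back jaw. The back jaw has a sprung face: from the pinch on, this gives way and the block moves on with the front jaw, starting at 80 N and rising 6 N per mm wound.
- back_jaw_middle (a point): Fixed point on the clamp in the middle of the adjustment of the back jaw's face (y = -165 mm), 18 mm above the bench. The back jaw was locked anywhere within 10 mm either side of here along y, which is not measured. So 15 to 35 mm (0.94 to 2.2 turns) must be wound before the block is pinched; the right moment must be felt.
- crank_axis (a point): Point on the vertical axis of the crank (x = 0, y = 85 mm of the clamp), 120 mm above the bench, level with the middle of the red grip; axes as the clamp.
- grip_middle (a point): Middle of the red crank grip, 50 mm from the crank's axis, 120 mm above the bench. The grip is an upright cylinder 24 mm in diameter, 97 to 139 mm above the bench, that spins freely on its own pin: the hand may keep its orientation all the way round. The crank arm under it is 17 mm wide, top at 95 mm. Nothing else in the circle is higher than 102 mm.
- crank (a joint): Crank angle (rad): 0 at the start with the grip on the clamp's +y side; grows clockwise from above, closing the front jaw. Steady friction of about 0.35 N m (7 N at the grip); it stays where it is left. When the block is pinched between both jaws the resistance at the grip steps up by about 4 N, then by 1.2 N for each further quarter turn.
- cork_block: Bystander: sanding block of cork, 60 x 100 x 33 mm; origin at the centre of its underside.
- marking_tool: Bystander: wooden marking gauge, 62 x 210 x 69 mm; origin at the centre of its underside.
- red_pencil: Bystander: red pencil, 8 x 139 x 8 mm, lying; origin at the centre of its underside.
- lap_piece: Bystander: brown wooden lap-joint sample with one stepped end, 40 x 140 x 38 mm; origin at the centre of its underside.
- glue: Bystander: white glue bottle with a red cap, 60 mm in diameter, 188 mm tall; origin at the centre of its foot.
- square: Bystander: try square, 165 x 105 x 18 mm; origin at the centre of its underside.
There are look-alikes about, which are no part of the job. Leave any orange or yellow look-alike of the block alone.

How it is judged:
By the outcome, as a careful person would: the job done as asked, in the order asked, and still so for the second after the job is handed in, with the robot touching nothing.
It also fails if it takes over 72 s, if anything falls off the work surface, if the arm or the gripper's body presses on something with over 40 N, if the wrist force passes 120 N, or if a joint passes its speed limit or range.

## Working session

There is one attempt and no reset: what is moved stays moved. The work goes in short steps, Python scripts to look and compute and a shell command to move; the robot and the scene stay as the last step left them, time stands still between calls to the robot, and variables do not carry over. Pictures are saved under pics/ and viewed, at most 12 in all, crops included, and the job is handed in when it is done.

```bash
mkdir -p pics; python3 - <<'E'
from cell import state,capture,camera_info,pinch_z
import cv2,numpy as np
s=state();print(s,pinch_z)
for n in("scene","side"):
    im=capture(n);cv2.imwrite(f"pics/{n}0.png",im[:,:,::-1]);print(n,camera_info(n))
print(camera_info("wrist"))
E
```

```text
{'time': 0.0, 'joint_positions': array([ 1.23208871,  0.46945313, -0.04860433,  1.53372943,  0.02409034,
        1.14099945, -0.08228739]), 'joint_vel': array([-0.0012728 , -0.00240975, -0.00179283, -0.00057729, -0.00196795,
        0.00233016, -0.00033757]), 'tau': array([ 2.64193250e-04, -5.10304964e+01, -4.64405143e-02, -2.37711078e+01,
        1.06549374e-02,  7.47526414e-03, -1.09034292e-05]), 'ee_pos': array([ 0.20562395, -0.6422843 ,  0.23023855]), 'tool_rot': array([-3.13958955e+00,  6.20334598e-05,  3.09857045e-01]), 'force': array([-1.0001955 , -0.19917878,  0.78034269]), 'wrist_torque': array([ 0.08119433, -0.01788904, -0.02698157]), 'gripper_force': 0.0, 'width': 0.9958924604642686} 0.0187
scene {'fx': 450.41039233321663, 'fy': 450.41039233321663, 'cx': 314.4880665181843, 'cy': 205.008118977087, 'extrinsics': array([[-0.45991285, -0.88791116, -0.00969274,  0.25342723],
       [-0.66539324,  0.35184192, -0.6583761 ,  0.45494285],
       [ 0.5879898 , -0.29634614, -0.7526267 ,  1.07691567],
       [ 0.        ,  0.        ,  0.        ,  1.        ]])}
side {'fx': 486.6149139209171, 'fy': 486.6149139209171, 'cx': 323.25647098981153, 'cy': 202.9165220855569, 'extrinsics': array([[-0.88270852, -0.4695607 , -0.01839628,  0.48292502],
       [-0.3035217 ,  0.59959012, -0.74051757,  0.22744367],
       [ 0.35874817, -0.64807749, -0.67178517,  1.60868571],
       [ 0.        ,  0.        ,  0.        ,  1.        ]])}
{'fx': 357.2247542407775, 'fy': 357.2247542407775, 'cx': 319.85328518445374, 'cy': 202.85247909341786, 'mount': array([[-4.37509980e-04, -9.60157428e-01, -2.79459340e-01,
         7.10748466e-02],
       [ 9.99998940e-01, -8.08126519e-04,  1.21097818e-03,
        -1.91094322e-04],
       [-1.38856820e-03, -2.79458514e-01,  9.60156764e-01,
        -1.43431853e-01],
       [ 0.00000000e+00,  0.00000000e+00,  0.00000000e+00,
         1.00000000e+00]])}
```

View pics/scene0.png

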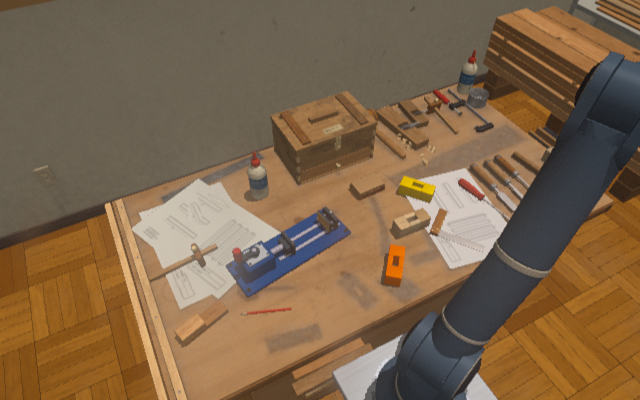

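View pics/side0.png

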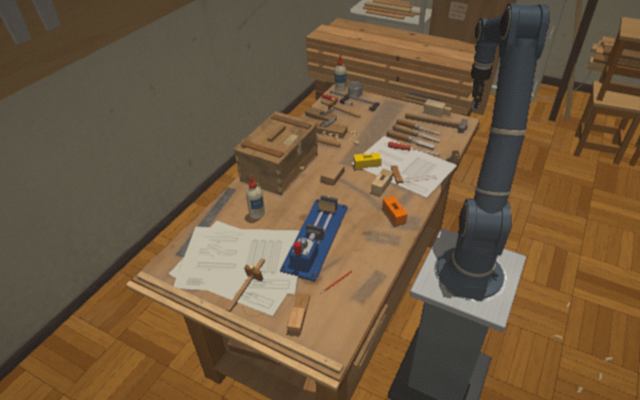

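Scene picture: the pale block is at about (410,222), yellow look-alike (416,188), orange (396,265). The clamp runs from (240,280) to (340,220), with its red grip at (238,255). In the side view the block is at (381,181) and the clamp at (315,240). I'll enlarge for the corners.

```bash
cat > h.py <<'E'
import numpy as np,cv2
from scipy.spatial.transform import Rotation as R
from cell import state,capture,camera_info
def cam(n,s=None):
    c=camera_info(n)
    if n=="wrist":
        T=np.eye(4);T[:3,:3]=R.from_euler('xyz',s['tool_rot']).as_matrix();T[:3,3]=s['ee_pos']
        return c,T@c['mount']
    return c,np.linalg.inv(c['extrinsics'])
def ray(c,T,p):
    d=T[:3,:3]@[(p[0]-c['cx'])/c['fx'],(p[1]-c['cy'])/c['fy'],1];return T[:3,3],d
def onz(c,T,p,z):
    o,d=ray(c,T,p);return o+d*(z-o[2])/d[2]
def proj(c,T,X):
    q=np.linalg.inv(T)@np.append(X,1);return np.array([c['fx']*q[0]/q[2]+c['cx'],c['fy']*q[1]/q[2]+c['cy']])
E
python3 - <<'E'
import cv2
a=cv2.imread("pics/scene0.png")[180:300,220:440];cv2.imwrite("pics/sc1.png",cv2.resize(a,None,fx=3.6,fy=3.6,interpolation=2))
from h import *
c,T=cam("scene")
for p in[(410,222),(228,264),(245,292),(350,232),(325,208),(396,265),(416,188)]:print(p,onz(c,T,p,.014).round(3))
E
```

```text
(410, 222) [ 0.442 -0.28   0.014]
(228, 264) [0.559 0.279 0.014]
(245, 292) [0.449 0.27  0.014]
(350, 232) [ 0.495 -0.094  0.014]
(325, 208) [ 0.617 -0.072  0.014]
(396, 265) [ 0.329 -0.151  0.014]
(416, 188) [ 0.553 -0.383  0.014]
```

View pics/sc1.png

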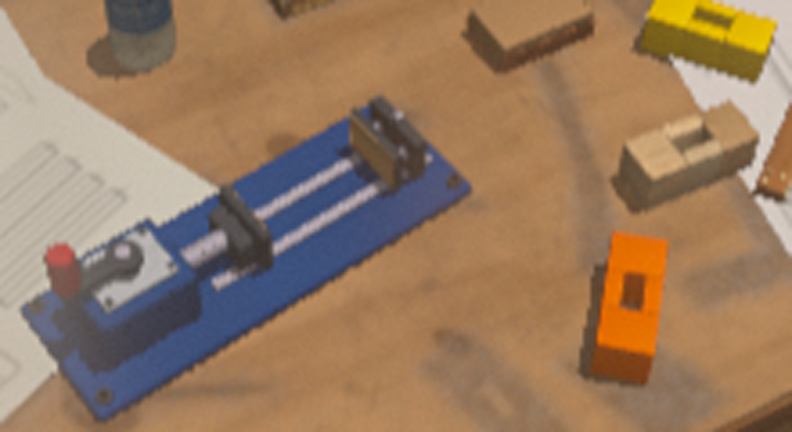

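```bash
python3 - <<'E'
from h import *
c,T=cam("scene")
f=lambda x,y,z:onz(c,T,(220+x/3.6,180+y/3.6),z)
Q=[f(22,310,.014),f(103,420,.014),f(472,188,.014),f(375,97,.014)]
for q in Q:print(q.round(3))
print([np.linalg.norm(Q[i]-Q[i-1]).round(3) for i in range(4)])
y=(Q[0]+Q[1]-Q[2]-Q[3]);print("clamp yaw",np.degrees(np.arctan2(-y[0],y[1])))
print("grip",f(61,255,.139), "block")
B=[f(623,148,.045),f(727,103,.045),f(757,142,.045),f(657,172,.045)]
for q in B:print(q.round(3))
print(np.mean(B,0))
E
```

```text
[0.555 0.287 0.014]
[0.431 0.266 0.014]
[ 0.493 -0.097  0.014]
[ 0.622 -0.072  0.014]
[np.float64(0.365), np.float64(0.125), np.float64(0.368), np.float64(0.132)]
clamp yaw 10.133083517882813
grip [0.49953209 0.25592888 0.139     ] block
[ 0.45  -0.218  0.045]
[ 0.45  -0.326  0.045]
[ 0.403 -0.322  0.045]
[ 0.415 -0.228  0.045]
[ 0.42965349 -0.27344161  0.045     ]
```

```bash
cat >> h.py <<'E'
def delta(pos,yaw):
    s=state();M=R.from_euler('xyz',s['tool_rot']);Rt=R.from_euler('xyz',[np.pi,0,yaw])
    print("d",M.inv().apply(np.array(pos)-s['ee_pos']).round(4),"rot",(M.inv()*Rt).as_rotvec().round(4),"t",s['time'])
E
python3 -m pendant '[[0.326, -0.283, 0, 0, 0, -1.26, 1], [0.326, -0.283, 0, 0, 0, -1.26, 1], [0.326, -0.283, 0, 0, 0, -1.26, 1], [0.326, -0.283, 0, 0, 0, -1.26, 1], [0.326, -0.283, 0, 0, 0, -1.26, 1], [0.326, -0.283, 0, 0, 0, -1.26, 1], [0.326, -0.283, 0, 0, 0, -1.26, 1], [0.326, -0.283, 0, 0, 0, -1.26, 1]]'
python3 -c "
from h import *
delta([.43,-.273,.231],1.571);print(state()['joint_positions'].round(2))"
```

```text
time: 0.77
ee_pos: [0.3793, -0.356, 0.2312]
tool_rot: [-3.141, 0.0, 1.316]
force: [0.8, 0.2, 0.8]
width: 1.003
gripper_force: 0.0
d [0.0931 0.0281 0.0002] rot [-3.000e-04  1.000e-04 -2.552e-01] t 0.7667
[ 0.99  0.24 -0.38  1.88  0.1   1.04  0.32]
```

```bash

python3 -m pendant '[[0.094, 0.028, 0, 0, 0, -0.255, 1], [0.094, 0.028, 0, 0, 0, -0.255, 1], [0.094, 0.028, 0, 0, 0, -0.255, 1], [0.094, 0.028, 0, 0, 0, -0.255, 1]]'
python3 - <<'E'
from h import *
import pickle
s=state();im=capture("wrist");cv2.imwrite("pics/w1.png",im[:,:,::-1]);pickle.dump(s,open("w1.pkl","wb"));print(s['ee_pos'],s['tool_rot'])
E
```

```text
time: 1.1
ee_pos: [0.4327, -0.2694, 0.2314]
tool_rot: [3.14, -0.002, 1.574]
force: [0.2, 0.1, 0.3]
width: 1.0
gripper_force: 0.0
[ 0.43269364 -0.2693941   0.23144024] [ 3.14046343e+00 -1.67248296e-03  1.57396569e+00]
```

View pics/w1.png

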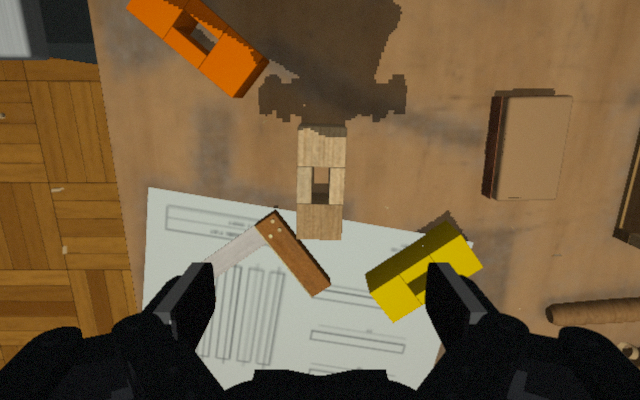

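The wrist view shows the block at the centre, with its top face about (300,136)–(346,240) and the mortise visible. The square's handle corner is at (275,212), left of and below the finger path, and the yellow look-alike is to the right.

```bash
python3 - <<'E'
from h import *
import pickle
s=pickle.load(open("w1.pkl","rb"));c,T=cam("wrist",s)
im=cv2.imread("pics/w1.png")
a=im[110:260,270:390];cv2.imwrite("pics/w1c.png",cv2.resize(a,None,fx=4,fy=4,interpolation=2))
print([im[r,321].tolist() for r in(122,126,129,132,135,138,142,150)])
for p in[(301,127),(347,127),(303,136),(346,136),(342,240),(297,239),(312,167),(329,166),(312,204),(329,204),(275,211)]:print(p,onz(c,T,p,.045).round(4))
E
```

```text
[[37, 62, 80], [44, 66, 78], [53, 76, 94], [60, 85, 100], [90, 130, 155], [108, 153, 184], [103, 145, 172], [107, 149, 178]]
(301, 127) [ 0.4159 -0.2229  0.045 ]
(347, 127) [ 0.4576 -0.2228  0.045 ]
(303, 136) [ 0.4176 -0.2309  0.045 ]
(346, 136) [ 0.4569 -0.2308  0.045 ]
(342, 240) [ 0.4553 -0.3328  0.045 ]
(297, 239) [ 0.4106 -0.3318  0.045 ]
(312, 167) [ 0.4257 -0.2595  0.045 ]
(329, 166) [ 0.4416 -0.2586  0.045 ]
(312, 204) [ 0.4256 -0.2956  0.045 ]
(329, 204) [ 0.442  -0.2956  0.045 ]
(275, 211) [ 0.3898 -0.3027  0.045 ]
```

View pics/w1c.png

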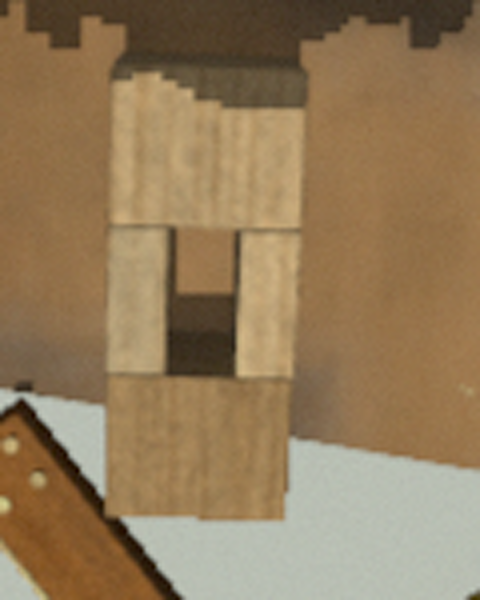

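The crop shows the top face runs from row 127 (shaded end) to 239, columns 297–346. So the block's centre is (0.4337,-0.2775) with yaw -0.026. Next is the approach.

```bash
python3 -c "
from h import *
delta([.4337,-.2775,.06],1.545)"
```

```text
d [-0.0052  0.0026  0.1712] rot [-0.0001 -0.0003  0.0244] t 1.15
```

```bash
python3 -m pendant '[[-0.005, 0.0026, 0.04, 0, 0, 0.025, 1], [-0.005, 0.0026, 0.08, 0, 0, 0.025, 1], [-0.005, 0.0026, 0.12, 0, 0, 0.025, 1], [-0.005, 0.0026, 0.15, 0, 0, 0.025, 1], [-0.005, 0.0026, 0.165, 0, 0, 0.025, 1], [-0.005, 0.0026, 0.165, 0, 0, 0.025, 1]]'
python3 -c "
from h import *
delta([.4337,-.2775,.008],1.545)"
```

```text
time: 1.65
ee_pos: [0.4289, -0.2798, 0.0624]
tool_rot: [-3.134, -0.003, 1.537]
force: [0.1, 0.7, -0.1]
width: 1.003
gripper_force: 0.0
d [0.0023 0.0051 0.0543] rot [-0.0079 -0.0035 -0.0081] t 1.65
```

```bash
python3 -m pendant '[[0, 0, 0, 0, 0, 0, 1], [0, 0, 0, 0, 0, 0, 1], [0, 0, 0, 0, 0, 0, 1]]'
python3 -c "
from h import *
delta([.4337,-.2775,.008],1.545)"
```

```text
time: 1.9
ee_pos: [0.4337, -0.2806, 0.0679]
tool_rot: [3.139, 0.002, 1.539]
force: [0.6, 0.1, -1.0]
width: 1.0
gripper_force: 0.0
d [ 0.0032 -0.0003  0.0599] rot [ 0.0026  0.002  -0.0063] t 1.9
```

```bash
python3 -m pendant '[[0.003, 0, 0.03, 0, 0, -0.005, 1], [0.003, 0, 0.05, 0, 0, -0.005, 1], [0.003, 0, 0.059, 0, 0, -0.005, 1], [0.003, 0, 0.059, 0, 0, -0.005, 1], [0.003, 0, 0.059, 0, 0, -0.005, 0.2], [0.003, 0, 0.059, 0, 0, -0.005, 0.2], [0.003, 0, 0.059, 0, 0, -0.005, 0.2], [0.003, 0, 0.059, 0, 0, -0.005, 0.2]]' 35
python3 -m pendant '[[0, 0, 0, 0, 0, 0, 0.2], [0, 0, 0, 0, 0, 0, 0.2], [0, 0, 0, 0, 0, 0, 0.2], [0, 0, 0, 0, 0, 0, 0.2]]'
```

```text
time: 2.57
ee_pos: [0.4339, -0.2771, 0.0086]
tool_rot: [3.139, 0.001, 1.545]
force: [-0.3, 0.9, 3.1]
width: 0.524
gripper_force: 37.0
time: 2.9
ee_pos: [0.4339, -0.277, 0.0086]
tool_rot: [3.14, 0.002, 1.545]
force: [-0.4, 0.2, 7.5]
width: 0.521
gripper_force: 37.4
```

```bash
python3 -m pendant '[[0, 0, -0.02, 0, 0, 0, 0.2], [0, 0, -0.05, 0, 0, 0, 0.2], [0, 0, -0.09, 0, 0, 0, 0.2], [0.02, 0.01, -0.12, 0, 0, 0, 0.2], [0.05, 0.02, -0.14, 0, 0, -0.05, 0.2], [0.08, 0.03, -0.16, 0, 0, -0.1, 0.2], [0.11, 0.04, -0.18, 0, 0, -0.15, 0.2], [0.14, 0.05, -0.2, 0, 0, -0.2, 0.2]]'
python3 -c "
from h import *
delta([.53,.06,.25],1.748)"
```

```text
time: 3.57
ee_pos: [0.4863, -0.1364, 0.2086]
tool_rot: [3.142, 0.001, 1.747]
force: [-0.1, -0.3, -1.7]
width: 0.523
gripper_force: 36.6
d [ 0.1856  0.0774 -0.0416] rot [ 0.      0.0007 -0.001 ] t 3.5667
```

```bash
python3 -m pendant '[[0.035, 0.015, -0.01, 0, 0, 0, 0.2], [0.07, 0.03, -0.02, 0, 0, 0, 0.2], [0.105, 0.045, -0.03, 0, 0, 0, 0.2], [0.14, 0.06, -0.04, 0, 0, 0, 0.2], [0.17, 0.07, -0.04, 0, 0, 0, 0.2], [0.182, 0.077, -0.04, 0, 0, 0, 0.2], [0.182, 0.077, -0.04, 0, 0, 0, 0.2], [0.182, 0.077, -0.04, 0, 0, 0, 0.2]]'
python3 - <<'E'
from h import *
import pickle
s=state();im=capture("wrist");cv2.imwrite("pics/w2.png",im[:,:,::-1]);pickle.dump(s,open("w2.pkl","wb"));print(s['ee_pos'],s['tool_rot'],s['joint_positions'].round(2))
E
```

```text
time: 4.23
ee_pos: [0.5304, 0.0552, 0.2471]
tool_rot: [-3.141, 0.0, 1.747]
force: [0.2, -0.5, -1.7]
width: 0.525
gripper_force: 36.6
[0.53041373 0.05523988 0.24709869] [-3.14083332e+00  4.68627637e-04  1.74678586e+00] [ 0.36  0.29 -0.67  1.82  0.2   1.1  -0.2 ]
```

View pics/w2.png

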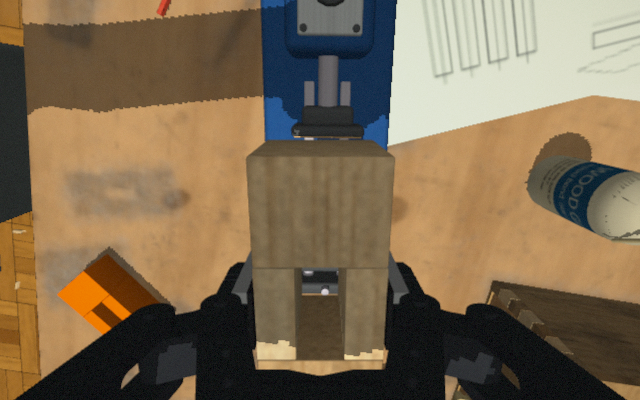

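Below the held block, the blue plate's edges run at about col 264 (left) and 397→388 (right). The front jaw's dark top bar is at rows 122–137 and the housing at the top centre.

```bash
python3 - <<'E'
from h import *
import pickle
s=pickle.load(open("w2.pkl","rb"));c,T=cam("wrist",s)
im=cv2.imread("pics/w2.png");h=cv2.cvtColor(im,cv2.COLOR_BGR2HSV)
m=((h[...,0]>100)&(h[...,0]<125)&(h[...,1]>120))
L=[];Rr=[]
for r in range(5,135,5):
    x=np.where(m[r,255:410])[0]+255
    L.append(onz(c,T,(x[0]-.5,r),.014));Rr.append(onz(c,T,(x[-1]+.5,r),.014))
    if r%30==5:print(r,x[0],x[-1])
L=np.array(L);Rr=np.array(Rr)
for A in(L,Rr):
    p=np.polyfit(A[:,1],A[:,0],1);print("slope deg",np.degrees(np.arctan(-p[0])),"x at y=.1",np.polyval(p,.1))
print("width",(Rr-L).mean(0))
for col in(310,345):print([ (r,im[r,col].tolist()) for r in range(100,146,3)])
a=cv2.imread("pics/scene0.png")
E
```

```text
5 261 395
35 262 393
65 263 391
95 265 389
125 265 388
slope deg 9.387784813768702 x at y=.1 0.46490039310703996
slope deg 9.42202142716904 x at y=.1 0.5939428179606963
width [0.12532597 0.0222362  0.        ]
[(100, [111, 108, 110]), (103, [109, 107, 110]), (106, [38, 36, 35]), (109, [49, 51, 48]), (112, [49, 50, 49]), (115, [43, 44, 44]), (118, [43, 44, 44]), (121, [46, 45, 46]), (124, [29, 33, 34]), (127, [44, 44, 43]), (130, [45, 46, 42]), (133, [45, 46, 43]), (136, [54, 79, 101]), (139, [163, 164, 174]), (142, [56, 75, 90]), (145, [53, 76, 88])]
[(100, [108, 104, 109]), (103, [108, 103, 108]), (106, [45, 47, 45]), (109, [48, 49, 50]), (112, [53, 52, 50]), (115, [47, 47, 46]), (118, [41, 40, 38]), (121, [50, 50, 48]), (124, [40, 39, 39]), (127, [43, 40, 39]), (130, [45, 48, 46]), (133, [42, 46, 43]), (136, [46, 58, 70]), (139, [93, 97, 103]), (142, [51, 74, 85]), (145, [52, 73, 89])]
```

```bash
python3 - <<'E'
from h import *
import pickle
s=pickle.load(open("w2.pkl","rb"));c,T=cam("wrist",s)
yd=np.array([-.163,.9866])
for r in(121,134.5,136.5):
    p=onz(c,T,(328,r),.064);print(r,p,"along y",p[:2]@yd)
print("housing -y top edge",onz(c,T,(330,53),.079)[:2]@yd, onz(c,T,(330,40),.079)[:2]@yd)
im=cv2.imread("pics/w2.png");print([(r,im[r,300].tolist()) for r in range(30,64,3)])
# scene: plate ends with corrected axis
c,T=cam("scene")
f=lambda x,y,z:onz(c,T,(220+x/3.6,180+y/3.6),z)[:2]@yd
print("end+",f(22,310,.014),f(103,420,.014),"end-",f(472,188,.014),f(375,97,.014),"grip",f(61,255,.139))
# front jaw face top edge far corner / near corner in crop
print("jaw", f(232,188,.064),f(270,240,.064))
E
python3 - <<'E'
import cv2
a=cv2.imread("pics/side0.png")[190:290,270:360];cv2.imwrite("pics/s1.png",cv2.resize(a,None,fx=6,fy=6,interpolation=2))
E
```

```text
121 [0.52858372 0.1073486  0.064     ] along y 0.019750984624268206
134.5 [0.53073583 0.09565377 0.064     ] along y 0.007862068285521592
136.5 [0.53105853 0.09390023 0.064     ] along y 0.006079424850482962
housing -y top edge 0.0744006317970429 0.08406622251463546
[(30, [78, 80, 79]), (33, [94, 98, 94]), (36, [71, 41, 20]), (39, [78, 46, 24]), (42, [76, 44, 18]), (45, [65, 40, 16]), (48, [59, 36, 15]), (51, [49, 32, 17]), (54, [44, 25, 11]), (57, [42, 23, 8]), (60, [75, 46, 25]), (63, [72, 43, 12])]
end+ 0.1925150357774062 0.19249812631523372 end- -0.17590514372358515 -0.1727002875687922 grip 0.17107570216570317
jaw 0.006928852612935313 0.01224076528407006
```

View pics/s1.png

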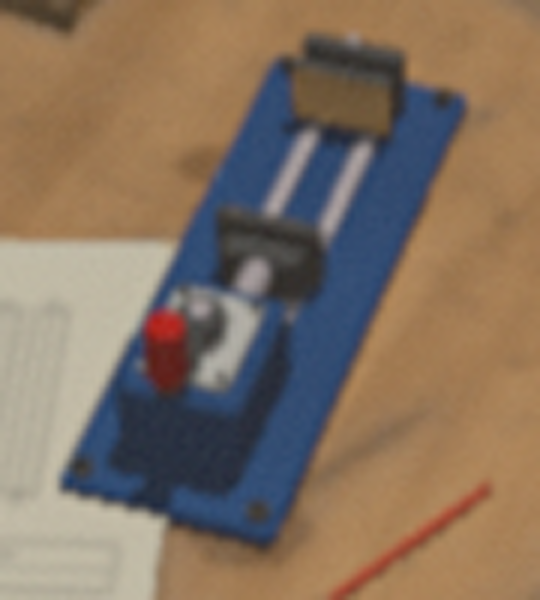

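The side crop shows the plate's corners at about (62,490), (270,543), (467,98) and (275,58) in crop pixels. The back jaw has a tan face, the front jaw stands at mid-plate, and the red grip is at the +y end.

```bash
python3 - <<'E'
from h import *
yd=np.array([-.163,.9866]);xd=np.array([.9866,.163])
c,T=cam("side")
for n,x,y,z in[("+",62,490,.014),("+",270,543,.014),("-",467,98,.014),("-",275,58,.014),("grip",166,320,.139)]:
    p=onz(c,T,(270+x/6,190+y/6),z)[:2];print(n,"s",p@yd,"lat",p@xd)
c,T=cam("scene")
for x,y,z in[(22,310,.014),(103,420,.014),(472,188,.014),(375,97,.014),(61,255,.139)]:print("scene lat",onz(c,T,(220+x/3.6,180+y/3.6),z)[:2]@xd)
print("wrist lat",np.array([.5294,.1])@xd)
E
```

```text
+ s 0.20123671975564822 lat 0.591069122764623
+ s 0.20109565626800247 lat 0.46985301225562914
- s -0.17086726527729273 lat 0.4692117430100687
- s -0.17023846874462983 lat 0.5968670401268285
grip s 0.17175761775060816 lat 0.5339100184210436
scene lat 0.5942309535155581
scene lat 0.46881069636626765
scene lat 0.47050202060066815
scene lat 0.6021658896391284
scene lat 0.5345547718461365
wrist lat 0.53860604
```

```bash
python3 -c "
from h import *
yd=np.array([-.163,.9866])
c,T=cam('side')
print('back face s',onz(c,T,(270+342/6,190+130/6),.018)[:2]@yd,onz(c,T,(270+345/6,190+80/6),.064)[:2]@yd)
delta([.5375,.0346,.085],1.735)"
```

```text
back face s -0.11534391092038837 -0.11177188328037974
d [-0.02    0.0039  0.1619] rot [-0.0012  0.001   0.0094] t 4.2833
```

```bash
python3 -m pendant '[[-0.019, 0.004, 0.04, 0, 0, 0.009, 0.2], [-0.019, 0.004, 0.08, 0, 0, 0.009, 0.2], [-0.019, 0.004, 0.11, 0, 0, 0.009, 0.2], [-0.019, 0.004, 0.14, 0, 0, 0.009, 0.2], [-0.019, 0.004, 0.16, 0, 0, 0.009, 0.2], [-0.019, 0.004, 0.16, 0, 0, 0.009, 0.2], [-0.019, 0.004, 0.16, 0, 0, 0.009, 0.2], [-0.019, 0.004, 0.16, 0, 0, 0.009, 0.2]]'
python3 - <<'E'
from h import *
import pickle
s=state();im=capture("wrist");im2=capture("side")
cv2.imwrite("pics/w3.png",np.vstack([im[:,:,::-1][:240,100:560],cv2.resize(im2[180:290,250:380,::-1],(460,340),interpolation=2)]))
cv2.imwrite("pics/w3f.png",im[:,:,::-1]);cv2.imwrite("pics/side3.png",im2[:,:,::-1])
pickle.dump(s,open("w3.pkl","wb"));print(s['ee_pos'],s['tool_rot'])
delta([.5375,.0346,.085],1.735)
E
```

```text
time: 4.95
ee_pos: [0.5391, 0.036, 0.0886]
tool_rot: [3.139, 0.001, 1.734]
force: [0.1, 0.3, -0.5]
width: 0.525
gripper_force: 36.4
[0.53912349 0.03598498 0.08859303] [3.13946354e+00 5.43133893e-04 1.73419488e+00]
d [-0.0015 -0.0022  0.0042] rot [ 0.0035  0.0008 -0.0001] t 5.05
```

View pics/w3.png

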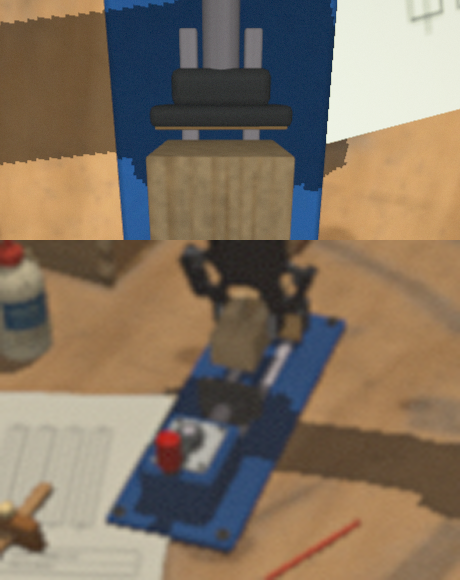

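The hover view shows the front jaw at cols 251–392, with its tan face edge at row ~129 (full-image pixels). The block's end face is at rows 140–156, cols 247–394, so it is laterally centred.

```bash
python3 - <<'E'
from h import *
import pickle
s=pickle.load(open("w3.pkl","rb"));c,T=cam("wrist",s)
yd=np.array([-.163,.9866]);xd=np.array([.9866,.163])
b=s['ee_pos'][2]-.0086
for n,p,z in[("jawL",(251,115),.064),("jawR",(392,115),.064),("facetop",(321,129),.064),("blkL",(247,156),b+.045),("blkR",(394,156),b+.045),("blkbot",(320,140),b),("wayL",(288,50),.018),("wayR",(354,50),.018),("plateL",(220,190),.014),("plateR",(423,190),.014),("plL",(206,10),.014),("plR",(436,10),.014)]:
    q=onz(c,T,p,z)[:2];print(n,"lat",(q@xd).round(4),"s",(q@yd).round(4))
print("tcp",s['ee_pos'][:2]@xd,s['ee_pos'][:2]@yd)
E
```

```text
jawL lat 0.5064 s 0.0116
jawR lat 0.5708 s 0.0116
facetop lat 0.5383 s 0.0053
blkL lat 0.5157 s 0.0024
blkR lat 0.5599 s 0.0023
blkbot lat 0.5378 s 0.0021
wayL lat 0.5203 s 0.0446
wayR lat 0.5569 s 0.0446
plateL lat 0.4752 s -0.0364
plateR lat 0.6029 s -0.0367
plL lat 0.4756 s 0.0654
plR lat 0.6018 s 0.0654
tcp 0.5377647877713562 -0.052374349713164126
```

```bash
python3 -m pendant '[[-0.004, 0.001, 0, 0, 0, 0, 0.2], [-0.004, 0.001, 0, 0, 0, 0, 0.2], [-0.004, 0.001, 0.02, 0, 0, 0, 0.2], [-0.004, 0.001, 0.035, 0, 0, 0, 0.2], [-0.004, 0.001, 0.048, 0, 0, 0, 0.2], [-0.004, 0.001, 0.055, 0, 0, 0, 0.2], [-0.004, 0.001, 0.055, 0, 0, 0, 0.2], [-0.004, 0.001, 0.055, 0, 0, 0, 0.2]]'
python3 -c "
from h import *
s=state();p=s['ee_pos'];print(p,p[:2]@[.9866,.163],p[:2]@[-.163,.9866],s['tool_rot'],s['force'])"
```

```text
time: 5.72
ee_pos: [0.5399, 0.0331, 0.0324]
tool_rot: [-3.142, -0.0, 1.736]
force: [0.4, -0.5, -0.9]
width: 0.522
gripper_force: 36.5
[0.5399112  0.03313111 0.03236116] 0.5380767583152317 -0.055318371963195716 [-3.14158737e+00 -3.73011218e-05  1.73602806e+00] [ 0.371021   -0.53789827 -0.94064185]
```

Now slowly down the last ~6 mm, watching the force.

```bash
python3 -m pendant '[[-0.001, 0, 0.001, 0, 0, 0, 0.2], [-0.001, 0, 0.002, 0, 0, 0, 0.2], [-0.001, 0, 0.003, 0, 0, 0, 0.2], [-0.001, 0, 0.004, 0, 0, 0, 0.2], [-0.001, 0, 0.0045, 0, 0, 0, 0.2], [-0.001, 0, 0.0045, 0, 0, 0, 0.2]]'
```

```text
time: 6.22
ee_pos: [0.5399, 0.032, 0.0278]
tool_rot: [3.142, 0.0, 1.736]
force: [0.1, 0.3, -1.8]
width: 0.522
gripper_force: 36.5
```

```bash
python3 -m pendant '[[0, 0, 0.0005, 0, 0, 0, 0.2], [0, 0, 0.001, 0, 0, 0, 0.2], [0, 0, 0.0015, 0, 0, 0, 0.2], [0, 0, 0.0015, 0, 0, 0, 0.2], [0, 0, 0.0015, 0, 0, 0, 0.2]]'
```

```text
time: 6.63
ee_pos: [0.54, 0.032, 0.0267]
tool_rot: [3.141, 0.0, 1.736]
force: [-1.7, -0.5, 4.7]
width: 0.52
gripper_force: 37.0
```

```bash
python3 -m pendant '[[0, 0, 0, 0, 0, 0, 0.6], [0, 0, 0, 0, 0, 0, 0.75], [0, 0, 0, 0, 0, 0, 0.75], [0, 0, 0, 0, 0, 0, 0.75], [0, 0, -0.02, 0, 0, 0, 0.75], [0, 0, -0.05, 0, 0, 0, 0.75], [0, 0, -0.09, 0, 0, 0, 0.75], [0, 0, -0.13, 0, 0, 0, 0.75]]'
python3 -m pendant '[[0, 0, -0.04, 0, 0, 0, 0.75], [0, 0, -0.07, 0, 0, 0, 0.75], [0, 0, -0.07, 0, 0, 0, 0.75], [0, 0, -0.07, 0, 0, 0, 0.75]]'
python3 - <<'E'
from h import *
import pickle
s=state();im=capture("wrist")
cv2.imwrite("pics/w4.png",im[:,:,::-1]);pickle.dump(s,open("w4.pkl","wb"));print(s['ee_pos'],s['tool_rot'])
E
```

```text
time: 7.3
ee_pos: [0.539, 0.0321, 0.157]
tool_rot: [-3.139, -0.001, 1.736]
force: [1.7, 0.4, -0.2]
width: 0.752
gripper_force: 0.0
time: 7.63
ee_pos: [0.5409, 0.0321, 0.2281]
tool_rot: [3.137, 0.001, 1.735]
force: [-0.4, -0.2, -1.4]
width: 0.751
gripper_force: 0.0
[0.54087791 0.03213976 0.22813082] [3.13744115e+00 1.12824786e-03 1.73548575e+00]
```

View pics/w4.png

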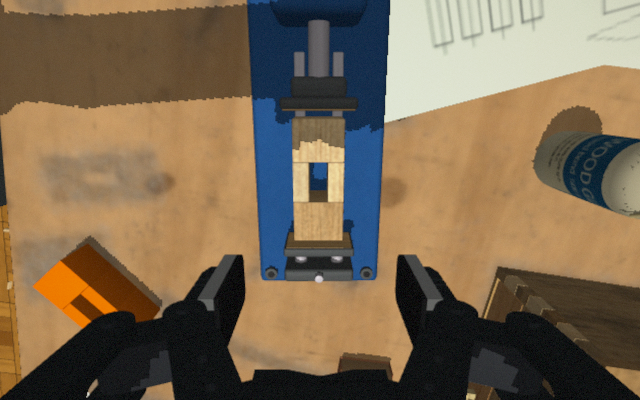

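The block lies centred between the jaws, cols 293–344 and rows 118–240, mortise up, with small gaps at both ends. The plate's -y end is at row 279.

```bash
python3 - <<'E'
from h import *
import pickle
s=pickle.load(open("w4.pkl","rb"));c,T=cam("wrist",s)
yd=np.array([-.163,.9866]);xd=np.array([.9866,.163])
for n,p,z in[("pl end L",(263,279),.014),("pl end R",(378,279),.014),("pl10L",(251,20),.014),("pl10R",(388,20),.014),("blk+",(318,118),.063),("blk-",(318,241),.063),("jaw f",(318,110),.064),("jaw f",(318,108),.064),("backface",(318,239),.064)]:
    q=onz(c,T,p,z)[:2];print(n,"lat",(q@xd).round(4),"s",(q@yd).round(4))
E
```

```text
pl end L lat 0.4768 s -0.1785
pl end R lat 0.6048 s -0.1788
pl10L lat 0.4775 s 0.0825
pl10R lat 0.6017 s 0.0827
blk+ lat 0.5381 s -0.0014
blk- lat 0.538 s -0.1128
jaw f lat 0.5381 s 0.0052
jaw f lat 0.5381 s 0.0068
backface lat 0.538 s -0.1104
```

```bash
python3 -m pendant '[[0.04, 0, 0, 0, 0, 0, 0.6], [0.08, 0, 0, 0, 0, 0, 0.6], [0.12, 0, 0, 0, 0, 0, 0.6], [0.16, 0, 0, 0, 0, 0, 0.6], [0.177, 0, 0, 0, 0, 0, 0.6], [0.177, 0, 0, 0, 0, 0, 0.6], [0.177, 0, 0, 0, 0, 0, 0.6], [0.177, 0, 0, 0, 0, 0, 0.6]]'
python3 - <<'E'
from h import *
s=state();im=capture("wrist");c,T=cam("wrist",s)
cv2.imwrite("pics/w5.png",im[:,:,::-1])
import pickle;pickle.dump(s,open("w5.pkl","wb"))
h=cv2.cvtColor(im,cv2.COLOR_RGB2HSV);m=(((h[...,0]<8)|(h[...,0]>172))&(h[...,1]>150)&(h[...,2]>50)).astype(np.uint8)
n,l,st,ce=cv2.connectedComponentsWithStats(m)
yd=np.array([-.163,.9866]);xd=np.array([.9866,.163])
for i in range(1,n):
    if st[i,4]>60:
        q=onz(c,T,ce[i],.139);print(st[i],ce[i],q,q[:2]@xd,q[:2]@yd)
print(s['ee_pos'],s['tool_rot'])
E
```

```text
time: 8.35
ee_pos: [0.5106, 0.2048, 0.2246]
tool_rot: [-3.139, 0.002, 1.734]
force: [-0.2, -0.5, -0.2]
width: 0.599
gripper_force: 0.0
[160  65  56 109 848] [188.00589623 118.82665094] [0.41950811 0.2494093  0.139     ] 0.4545404140995755 0.17768738930724726
[ 304  110   37   38 1050] [321.73238095 128.42380952] [0.50297384 0.25718643 0.139     ] 0.5381553804179207 0.17175539583369542
[626 391  14   9  93] [634.08602151 395.11827957] [0.78158581 0.0924269  0.139     ] 0.7861781423936067 -0.03621010313703556
[0.5106222  0.20481543 0.22464787] [-3.13868896e+00  1.56691856e-03  1.73440358e+00]
```

View pics/w5.png

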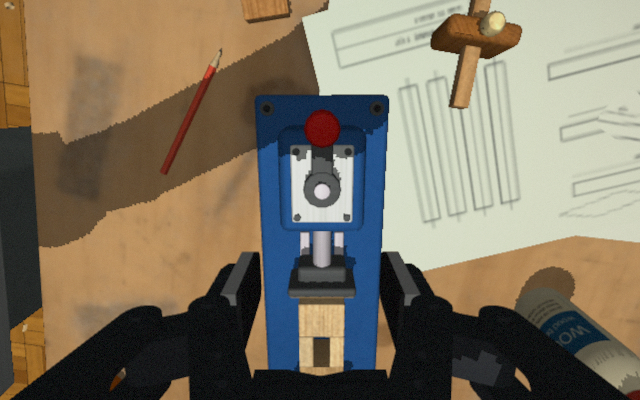

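The grip is the red disc at (322,128), at world (0.503,0.257), on the clamp's axis as expected. Next I go over it and down.

```bash
python3 -m pendant '[[0.035, 0.001, 0.01, 0, 0, 0, 0.6], [0.053, 0.001, 0.02, 0, 0, 0, 0.6], [0.053, 0.001, 0.03, 0, 0, 0, 0.6], [0.053, 0.001, 0.06, 0, 0, 0, 0.6], [0.053, 0.001, 0.075, 0, 0, 0, 0.6], [0.053, 0.001, 0.075, 0, 0, 0, 0.6], [0.053, 0.001, 0.075, 0, 0, 0, 0.6], [0.053, 0.001, 0.075, 0, 0, 0, 0.6]]'
python3 -c "
from h import *
delta([.5030,.2572,.106],1.735)"
```

```text
time: 9.07
ee_pos: [0.5042, 0.2583, 0.1521]
tool_rot: [3.14, -0.0, 1.734]
force: [0.4, 0.2, 1.0]
width: 0.6
gripper_force: 0.0
d [-0.0009 -0.0014  0.0461] rot [ 0.0014 -0.0001 -0.0011] t 9.0667
```

```bash
python3 -m pendant '[[-0.001, -0.001, 0.02, 0, 0, 0, 0.6], [-0.001, -0.001, 0.038, 0, 0, 0, 0.6], [-0.001, -0.001, 0.046, 0, 0, 0, 0.6], [-0.001, -0.001, 0.046, 0, 0, 0, 0.6], [-0.001, -0.001, 0.046, 0, 0, 0, 0.1], [-0.001, -0.001, 0.046, 0, 0, 0, 0.1], [-0.001, -0.001, 0.046, 0, 0, 0, 0.1], [-0.001, -0.001, 0.046, 0, 0, 0, 0.1]]' 50
python3 -m pendant '[[0, 0, 0, 0, 0, 0, 0.1], [0, 0, 0, 0, 0, 0, 0.1], [0, 0, 0, 0, 0, 0, 0.1], [0, 0, 0, 0, 0, 0, 0.1]]'
cat >> h.py <<'E'
A=np.array([.5111,.2079]) # crank axis
def wind():
    s=state();d=s['ee_pos'][:2]-A;yd=np.array([-.163,.9866]);xd=np.array([.9866,.163])
    r=np.hypot(*d);th=np.degrees(np.arctan2(d@xd,d@yd));t=(xd*(d@yd)-yd*(d@xd))/r;F=s['force'][:2]
    print(f"th {th:.1f} r {r:.4f} z {s['ee_pos'][2]:.4f} Ft {-F@t:.2f} Fr {F@d/r:.2f} Fz {s['force'][2]:.1f} w {s['width']:.3f} t {s['time']:.2f}")
E
python3 -c "
from h import *
wind()"
```

```text
time: 9.73
ee_pos: [0.503, 0.2585, 0.1068]
tool_rot: [3.139, -0.0, 1.736]
force: [-0.2, -0.4, 6.0]
width: 0.268
gripper_force: 48.8
time: 10.07
ee_pos: [0.503, 0.2585, 0.1068]
tool_rot: [3.139, -0.0, 1.736]
force: [-1.3, -1.3, 6.3]
width: 0.268
gripper_force: 48.8
th 0.2 r 0.0512 z 0.1068 Ft 1.51 Fr -1.03 Fz 6.3 w 0.268 t 10.07
```

```bash
python3 -m pendant '[[-0.0010, 0.0098, 0, 0, 0, 0, 0.1], [-0.0038, 0.0191, 0, 0, 0, 0, 0.1], [-0.0084, 0.0278, 0, 0, 0, 0, 0.1], [-0.0146, 0.0354, 0, 0, 0, 0, 0.1], [-0.0222, 0.0416, 0, 0, 0, 0, 0.1], [-0.0309, 0.0462, 0, 0, 0, 0, 0.1], [-0.0402, 0.0490, 0, 0, 0, 0, 0.1], [-0.05, 0.05, 0, 0, 0, 0, 0.1]]' >/dev/null
python3 -c "
from h import *
wind()"
python3 -m pendant '[[-0.0098, -0.0010, 0, 0, 0, 0, 0.1], [-0.0191, -0.0038, 0, 0, 0, 0, 0.1], [-0.0278, -0.0084, 0, 0, 0, 0, 0.1], [-0.0354, -0.0146, 0, 0, 0, 0, 0.1]]' > /dev/null
python3 -c "
from h import *
wind()"
```

```text
th 83.6 r 0.0503 z 0.1069 Ft 7.90 Fr 0.23 Fz 2.3 w 0.263 t 10.73
th 129.6 r 0.0494 z 0.1070 Ft 7.83 Fr 0.81 Fz -1.1 w 0.267 t 11.07
```

```bash
W='python3 -c "from h import *;wind()"'
python3 -m pendant '[[-0.0062, -0.0076, 0, 0, 0, 0, 0.1], [-0.0108, -0.0163, 0, 0, 0, 0, 0.1], [-0.0136, -0.0256, 0, 0, 0, 0, 0.1], [-0.0146, -0.0354, 0, 0, 0, 0, 0.1]]' >/dev/null; eval $W
python3 -m pendant '[[0.0010, -0.0098, 0, 0, 0, 0, 0.1], [0.0038, -0.0191, 0, 0, 0, 0, 0.1], [0.0084, -0.0278, 0, 0, 0, 0, 0.1], [0.0146, -0.0354, 0, 0, 0, 0, 0.1]]' >/dev/null; eval $W
python3 -m pendant '[[0.0076, -0.0062, 0, 0, 0, 0, 0.1], [0.0163, -0.0108, 0, 0, 0, 0, 0.1], [0.0256, -0.0136, 0, 0, 0, 0, 0.1], [0.0354, -0.0146, 0, 0, 0, 0, 0.1]]' > /dev/null; eval $W
python3 -m pendant '[[0.0049, 0.0002, 0, 0, 0, 0, 0.1], [0.0098, 0.0010, 0, 0, 0, 0, 0.1], [0.0145, 0.0022, 0, 0, 0, 0, 0.1], [0.0191, 0.0038, 0, 0, 0, 0, 0.1]]' > /dev/null; eval $W
```

```text
th 175.7 r 0.0488 z 0.1070 Ft 7.56 Fr -1.23 Fz -2.0 w 0.266 t 11.40
th -138.6 r 0.0490 z 0.1069 Ft 8.54 Fr -0.07 Fz 2.6 w 0.268 t 11.73
th -92.8 r 0.0498 z 0.1067 Ft 7.71 Fr 2.33 Fz 11.4 w 0.265 t 12.07
th -69.2 r 0.0503 z 0.1067 Ft 7.16 Fr 3.07 Fz 13.9 w 0.263 t 12.40
```

```bash
W='python3 -c "from h import *;wind()"'
python3 -m pendant '[[0.0045, 0.0021, -0.0004, 0, 0, 0, 0.1], [0.0087, 0.0046, -0.0004, 0, 0, 0, 0.1]]' >/dev/null; eval $W
python3 -m pendant '[[0.0039, 0.0029, 0, 0, 0, 0, 0.1], [0.0076, 0.0062, 0, 0, 0, 0, 0.1]]' >/dev/null; eval $W
python3 -m pendant '[[0.0033, 0.0037, 0, 0, 0, 0, 0.1], [0.0062, 0.0076, 0, 0, 0, 0, 0.1]]' >/dev/null; eval $W
python3 -m pendant '[[0.0025, 0.0042, 0, 0, 0, 0, 0.1], [0.0046, 0.0087, 0, 0, 0, 0, 0.1]]' >/dev/null; eval $W
python3 -m pendant '[[0.0016, 0.0046, 0, 0, 0, 0, 0.1], [0.0028, 0.0093, 0, 0, 0, 0, 0.1]]' >/dev/null; eval $W
python3 -m pendant '[[0.0008, 0.0049, 0, 0, 0, 0, 0.1], [0.0010, 0.0098, 0, 0, 0, 0, 0.1]]' >/dev/null; eval $W
```

```text
th -58.2 r 0.0505 z 0.1067 Ft 7.78 Fr 1.76 Fz 11.9 w 0.263 t 12.57
th -46.8 r 0.0507 z 0.1067 Ft 6.72 Fr 1.10 Fz 10.8 w 0.269 t 12.73
th -35.5 r 0.0509 z 0.1067 Ft 7.40 Fr 1.23 Fz 10.7 w 0.268 t 12.90
th -24.4 r 0.0511 z 0.1067 Ft 6.99 Fr 1.25 Fz 11.0 w 0.270 t 13.07
th -14.6 r 0.0512 z 0.1067 Ft 10.13 Fr 0.15 Fz 14.0 w 0.266 t 13.23
th -4.4 r 0.0512 z 0.1066 Ft 11.66 Fr 0.33 Fz 13.4 w 0.269 t 13.40
```

```bash
W='python3 -c "from h import *;wind()"'
python3 -m pendant '[[-0.0002, 0.0049, 0, 0, 0, 0, 0.1], [-0.0010, 0.0098, 0, 0, 0, 0, 0.1], [-0.0022, 0.0145, 0, 0, 0, 0, 0.1], [-0.0038, 0.0191, 0, 0, 0, 0, 0.1]]' >/dev/null; eval $W
python3 -m pendant '[[-0.0021, 0.0045, 0, 0, 0, 0, 0.1], [-0.0046, 0.0087, 0, 0, 0, 0, 0.1], [-0.0076, 0.0127, 0, 0, 0, 0, 0.1], [-0.0108, 0.0163, 0, 0, 0, 0, 0.1]]' >/dev/null; eval $W
python3 -m pendant '[[-0.0037, 0.0033, 0, 0, 0, 0, 0.1], [-0.0076, 0.0062, 0, 0, 0, 0, 0.1], [-0.0118, 0.0087, 0, 0, 0, 0, 0.1], [-0.0163, 0.0108, 0, 0, 0, 0, 0.1]]' >/dev/null; eval $W
python3 -m pendant '[[0, 0, 0, 0, 0, 0, 0.1], [0, 0, 0, 0, 0, 0, 0.1], [0, 0, 0, 0, 0, 0, 0.1]]' >/dev/null; eval $W
```

```text
th 16.6 r 0.0512 z 0.1067 Ft 12.64 Fr -1.18 Fz 11.8 w 0.267 t 13.73
th 37.4 r 0.0511 z 0.1068 Ft 13.07 Fr -1.92 Fz 7.6 w 0.262 t 14.07
th 58.0 r 0.0507 z 0.1069 Ft 13.20 Fr -0.02 Fz 3.6 w 0.265 t 14.40
th 59.6 r 0.0507 z 0.1069 Ft 9.29 Fr -0.57 Fz 4.2 w 0.268 t 14.65
```

```bash
W='python3 -c "from h import *;wind()"'
python3 -m pendant '[[-0.0046, 0.0016, 0, 0, 0, 0, 0.1], [-0.0093, 0.0028, 0, 0, 0, 0, 0.1], [-0.0093, 0.0028, 0, 0, 0, 0, 0.1], [-0.0093, 0.0028, 0, 0, 0, 0, 0.1]]' >/dev/null; eval $W
python3 -m pendant '[[0, 0, 0, 0, 0, 0, 0.6], [0, 0, 0, 0, 0, 0, 0.6], [0, 0, 0, 0, 0, 0, 0.6], [0, 0, 0, 0, 0, 0, 0.6]]'; eval $W
```

```text
th 70.0 r 0.0505 z 0.1070 Ft 9.91 Fr 1.54 Fz 1.6 w 0.266 t 14.98
time: 15.32
ee_pos: [0.5577, 0.2254, 0.1057]
tool_rot: [3.141, 0.001, 1.735]
force: [-0.2, -0.7, -0.2]
width: 0.598
gripper_force: 0.0
th 78.7 r 0.0498 z 0.1057 Ft -0.53 Fr -0.46 Fz -0.2 w 0.598 t 15.32
```

```bash
python3 -m pendant '[[0, 0, -0.03, 0, 0, 0, 0.6], [0, 0, -0.07, 0, 0, 0, 0.6], [0, 0, -0.11, 0, 0, 0, 0.6], [-0.04, -0.02, -0.13, 0, 0, 0, 0.6], [-0.08, -0.04, -0.14, 0, 0, 0, 0.6], [-0.08, -0.05, -0.14, 0, 0, 0, 0.6], [-0.08, -0.05, -0.14, 0, 0, 0, 0.6], [-0.08, -0.05, -0.14, 0, 0, 0, 0.6]]'
python3 - <<'E'
from h import *
s=state();im=capture("wrist");c,T=cam("wrist",s);cv2.imwrite("pics/w6.png",im[:,:,::-1])
h=cv2.cvtColor(im,cv2.COLOR_RGB2HSV);m=(((h[...,0]<8)|(h[...,0]>172))&(h[...,1]>150)&(h[...,2]>50)).astype(np.uint8)
n,l,st,ce=cv2.connectedComponentsWithStats(m)
yd=np.array([-.163,.9866]);xd=np.array([.9866,.163])
for i in range(1,n):
    if st[i,4]>300:
        d=onz(c,T,ce[i],.139)[:2]-A;print(ce[i],np.degrees(np.arctan2(d@xd,d@yd)),np.hypot(*d))
E
```

```text
time: 15.98
ee_pos: [0.5211, 0.1378, 0.2462]
tool_rot: [3.14, 0.001, 1.733]
force: [-0.4, -0.3, -0.1]
width: 0.602
gripper_force: 0.0
[186.57294118  51.18941176] -71.20387726698691 0.09262294608797542
[389.02631579  75.55526316] 71.77191640017028 0.04698894058394565
[630.11981567 317.06451613] 124.26539848601858 0.3021380703831744
```

View pics/w6.png

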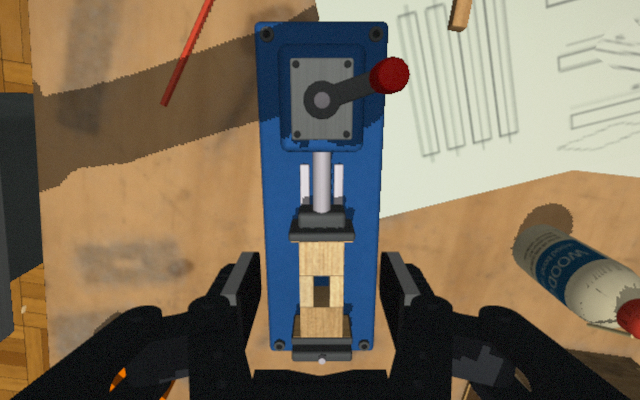

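The block sits square between both jaws, touching each, with its mortise up (cols 300–344, rows 241–338). The grip is at (389,75), about 71° past one full turn, so roughly 90° past the pinch I felt near 340°.

```bash
python3 -c "
from cell import finish_job
print(finish_job())"
```

```text
the job is handed in; nothing more can be done
None
```

The job is handed in: the block is clamped mortise up between both jaws, the crank was wound about a quarter turn past the felt pinch and let go, and the arm never went near the other things on the bench.

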